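Slide the drilling template off the strongbox and set it on the jig

TASK

The thin steel drilling template lies in the shallow railed tray on top of the strongbox, where its edges cannot be gripped: press on it only gently and slide it along the tray until its red end sticks well out over the strongbox's front edge while it still lies flat on the box. Then pinch the overhanging end, lift it off and seat it fully down on the two pins of the blue jig, red end out over the yellow-striped side, and let go. Do not drop it on the bench, do not press hard on the box or the jig, and leave the loose things around where they are.

Things in the scene. Friction and masses are not known exactly. Their poses are not given: they have to be found in the camera images.
- template: flat steel drilling template, 110 (x) by 50 (y) by 2.5 mm thick, about 0.11 kg, red band at its -x end. Origin: centre of its underside, about its balance point; z up. Slides under closed fingertips that press 4 to 12 N on its top near the middle and drag (low friction on the box). Past half its length over the edge it tips off. Pinch it across its 50 mm width where it overhangs
- red_end (a point): middle of the template's red end edge (template x = -55 mm, half-way through the thickness)
- hole0 (a point): centre of the template's 11 mm hole at x = +35, y = +15 mm, on its underside
- hole1 (a point): centre of the template's 11 mm hole at x = +35, y = -15 mm, on its underside
- strongbox: olive-grey strongbox, fixed, rigid, 170 (x) by 220 (y) mm, flat top 80 mm up. Origin: centre of its underside. Front = -x face (x = -85, brass keyhole), roughly to the robot. On top, 6 mm high rails: sides at y = +-28 (inner), stop at x = 64 mm, open at the front. The template lies between them, red end 10 to 30 mm inside the front edge. Over 25 N of template on box fails, also on impact: touch down below 8 mm/s
- jig: blue steel jig, fixed, 80 x 80 mm, flat top 40 mm up, yellow stripe on its -x side. Origin: centre of its underside. Two 8 mm pins stand 14 mm above the top, the last 6 mm tapering to 2.4 mm. The seated template is parallel to the jig, its origin at jig x = -25, y = 0, z = 40 mm, red end 40 mm past the striped side. Pressing the template on the jig with over 25 N fails
- pin0 (a point): foot of the jig's pin at jig x = +10, y = +15 mm (for hole0), at the height of the jig's top
- pin1 (a point): foot of the jig's pin at jig x = +10, y = -15 mm (for hole1), at the height of the jig's top
- lock_cylinder: loose brass lock cylinder, 26 mm wide, 30 mm tall, standing on the strongbox, between the tray and its +y side, a bystander (origin: centre of its foot)
- safe_dial: loose black safe dial, 76 mm wide, 32 mm tall, a bystander
- screwdriver: loose screwdriver with an orange handle, 200 mm, a bystander
- wrench: loose steel wrench, 170 mm, a bystander
- pliers: loose pliers with blue handles, 150 mm, a bystander
- mug: loose blue mug of pens, 80 mm wide, 150 mm tall with the pens, a bystander
- bit_case: loose black drill-bit case 60 x 100 x 28 mm, a bystander
Mind the look-alikes: they are no part of the job. There is more than one size of the template; the job needs the smallest.

How it is judged:
On the way, in this order (a step that is already met when the one before it is completed fails the run):
1. the template's red end is more than 20 mm out over the strongbox's front edge while the template lies flat on the box's top (x of red_end in the frame of strongbox below -0.105 m and x of template in the frame of strongbox above -0.085 m and angle between template's own z axis and vertical below 0.06 rad and z of template in the frame of strongbox between 0.076 and 0.084 m and contact force between template and strongbox above 0.2 N), for 0.2 s.
2. the template is lifted more than 20 mm above the strongbox's top (z of template in the frame of strongbox above 0.1 m), for 0.1 s.
At the end, for the whole second after the job is handed in: The template lies flat on the jig's top, released and at rest: each hole around its own pin (hole and pin centres within 4 mm), underside within 3 mm of the jig's top, tilted less than 0.05 rad (horizontal distance between hole0 and pin0 below 0.004 m and horizontal distance between hole1 and pin1 below 0.004 m and z of template in the frame of jig between 0.037 and 0.0435 m and angle between template's own z axis and vertical below 0.05 rad and linear speed of template below 0.02 m/s); the robot touches nothing.
It fails at once if the template is pressed on the strongbox with more than 25 N (contact force between template and strongbox above 25 N).
It fails at once if the template is pressed on the jig with more than 25 N (contact force between template and jig above 25 N).
It fails at once if the template falls to the bench (height (world z) of template below 0.025 m).
It fails at once if a bystander is moved by more than 20 mm (distance of any of lock_cylinder, safe_dial, screwdriver, wrench, pliers, mug, bit_case from where it was at the start of the episode above 0.02 m).
It also fails if it takes over 64 s, if anything falls off the work surface, if the arm or the gripper's body presses on something with over 40 N, if the wrist force passes 120 N, or if a joint passes its speed limit or range.

ROBOT

A 6-joint arm with a two-finger parallel gripper is mounted at the origin on the work surface. World frame = base frame: x ahead of the robot, y to its left, z up, the work surface at z = 0. Lengths are in m, angles in rad, forces in N, time in s.
With the tool pointing down it reaches from about 0.35 to 0.775 m from the base axis. Payload 7.3 kg.
Tool frame: the origin (TCP) lies midway between the tips of the shut fingers; the grasp point (between the pads) lies 19 mm behind it; z points along the fingers, y is the line along which they close (so a half turn about z gives the same grasp; the last joint's range is limited). The gripper opens to 92 mm and grips with 3 to 60 N. Pads are 19 mm wide; open, the fingers measure 130 mm over their backs; the gripper's body (75 mm by 190 mm) begins 47 mm behind the grasp point.
Start: joints at [-1.39, 0.342, 1.524, -0, 1.275, -0.146], TCP at [0.169, -0.497, 0.227] pointing down, gripper open.
Joint ranges: [-2.53, 2.53], [-0.77, 2.02], [0.04, 2.7], [-1, 4.14], [0.28, 2.66], [-3.11, 3.11]. Speed limits (rad/s): [2.57, 2.57, 3.14, 3.14, 3.14, 3.14].

INTERFACE

Orientations are given as [roll, pitch, yaw] about the fixed x, y, z axes, in that order (R = Rz(yaw) Ry(pitch) Rx(roll)).
In Python, from cell import monitor, vision, workorder gives the robot as it stands.
- The arm moves only by the tool move_arm, never from a script. Its argument "rows" is a list of rows, each a list of 5 numbers: the shift along the world's x, y, z in mm, then the turn about the world's z in rad, then the closure, from -1 (fully open) to 1 (shut). A call has 1 to 12 rows; each row shifts and turns the commanded pose from where the row before left it; what a row does not reach is not made up. A row lasts 1/10 s, in which the tool goes at most 50 mm and 8.59 degrees, less where a joint would pass 70% of its speed; a pose out of reach is approached as far as the arm can. A call is refused whole if a number of a shift passes 50 or a number of a turn 0.15, either way. A call with a gripper value outside its range is refused whole. The fingers move at their own pace and stop on an object; "newtons" is the grip in N (left out, the last holds). Time passes only in rows, so rows that do not move let the fingers close. It gives the time, the measured TCP pose, the force, the opening and the grip force at its end, in the units of the state.
- monitor.observe(): the state, without advancing time (a new reading comes with each control period).
- vision.read_camera(name): name is "scene" or "top" or "wrist"; returns the picture (384x512x3 uint8, red, green, blue); there is no depth.
- vision.get_calibration(name): a dict with "K" (3x3 intrinsics, pixels), "T" (4x4, takes a point from camera to world coordinates); the wrist camera has in their place "mount" (4x4, takes a point from camera to tool coordinates, whose origin is the TCP and whose axes are the flange's). Camera axes: x right, y up, looking along -z (the intrinsics and any distortion apply to the point x, -y, -z); pixel columns grow to the right and rows downward; lengths in m; the calibration is good to about 2 mm. A picture is of the moment at which its call begins: read the wrist's pose just before it. get_calibration takes no time and is no camera call.
- workorder.hand_in(): hands the job in; it is judged then, once.
The state is a dict: "time": time; "qpos": joint angles; "qvel": joint speeds; "joint_efforts": joint torques, N m; "tool_pos": TCP position; "tool_rot": TCP orientation; "contact_force": force on the tool from outside, world axes, zero at the start; "torque": the same for the moment, N m; "opening": finger opening in m; "grip_force": force on a finger pad.
Only numpy, scipy, OpenCV 4.12 (cv2) and the standard library are available. Lean on these libraries where they do the work, as an engineer would, in place of code of your own. Each camera call takes 0.05 s, during which the arm holds its last target. There are 200 camera calls.

## Working session

There is one attempt and no reset: what is moved stays moved. The work goes in short steps, Python scripts to look and compute and a tool call to move; the robot and the scene stay as the last step left them, time stands still between calls to the robot, and variables do not carry over. Pictures are saved under pics/ and viewed, at most 10 in all, crops included, and the job is handed in when it is done.

Besides the shell and the picture viewer there is one more tool, called by a JSON object that holds its "method" and its "body". move_arm: Moves the arm, as the interface text tells. Its arguments: {"type":"object","properties":{"rows":{"type":"array","items":{"type":"array","items":{"type":"number"}}},"newtons":{"type":"number"}},"required":["rows"]}

```bash
ls; mkdir -p pics; python3 - <<'E'
from cell import monitor, vision, workorder
import cv2, numpy as np
print(monitor.observe())
for n in("top","scene"):
    im=vision.read_camera(n); np.save(n+'0.npy',im); cv2.imwrite(f'pics/{n}0.png',cv2.resize(im[:,:,::-1],(768,576),interpolation=cv2.INTER_CUBIC))
for n in("top","scene","wrist"): print(n,vision.get_calibration(n))
E
```

```text
pics
{'time': 0.0, 'qpos': array([-1.39001072e+00,  3.42714966e-01,  1.52503922e+00,  2.58609569e-05,
        1.27538784e+00, -1.45993441e-01]), 'qvel': array([ 0.00018881,  0.00058761,  0.0002569 , -0.00019098, -0.00168188,
       -0.00164928]), 'joint_efforts': array([-2.27049910e-03, -4.31254148e+01, -2.44219440e+01,  7.15970015e-02,
        5.59912249e-02, -1.11118381e-04]), 'tool_pos': array([ 0.16847869, -0.49679572,  0.22604124]), 'tool_rot': array([-3.14006336e+00, -2.49861409e-04,  3.26771305e-01]), 'contact_force': array([-1.02681399,  0.11910231,  0.06958548]), 'torque': array([-0.01838744,  0.00215783, -0.04448196]), 'grip_force': 0.0, 'opening': 0.09163618196216662}
top {'K': array([[359.51299931,   0.        , 247.94300119],
       [  0.        , 359.51299931, 196.70341604],
       [  0.        ,   0.        ,   1.        ]]), 'T': array([[-0.02359454,  0.99511616, -0.09584951,  0.43804468],
       [-0.99970697, -0.02296667,  0.0076487 ,  0.02777173],
       [ 0.00541   ,  0.09600189,  0.99536645,  1.39816316],
       [ 0.        ,  0.        ,  0.        ,  1.        ]
[... 239 characters left out ...]
     [ 0.98768619,  0.11070457, -0.11054635, -0.13588739],
       [ 0.01129732,  0.65428782,  0.75616124,  1.04232757],
       [ 0.        ,  0.        ,  0.        ,  1.        ]])}
wrist {'K': array([[297.01180679,   0.        , 257.46057493],
       [  0.        , 297.01180679, 194.93588069],
       [  0.        ,   0.        ,   1.        ]]), 'mount': array([[ 5.27645805e-04,  9.68087833e-01,  2.50610595e-01,
         6.78769632e-02],
       [ 9.99999859e-01, -4.94114960e-04, -1.96715745e-04,
        -2.14458343e-04],
       [-6.66076753e-05,  2.50610663e-01, -9.68087956e-01,
        -1.60034290e-01],
       [ 0.00000000e+00,  0.00000000e+00,  0.00000000e+00,
         1.00000000e+00]])}
```

View pics/top0.png

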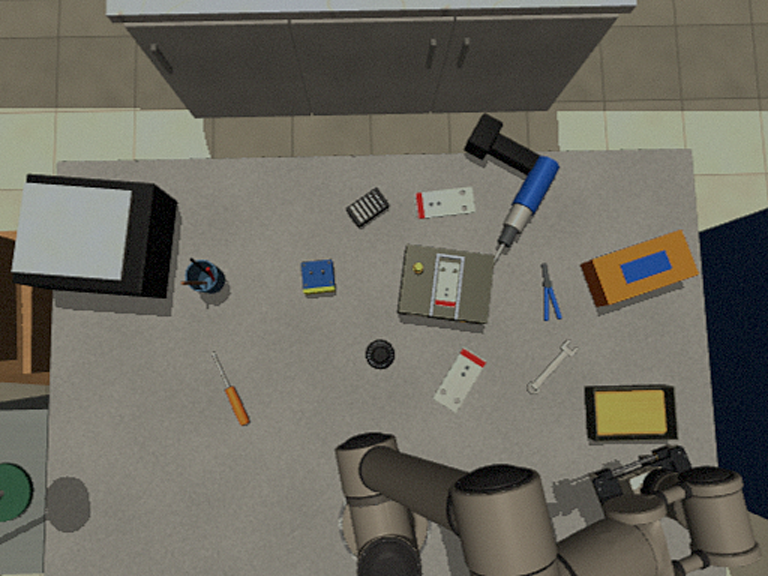

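View pics/scene0.png

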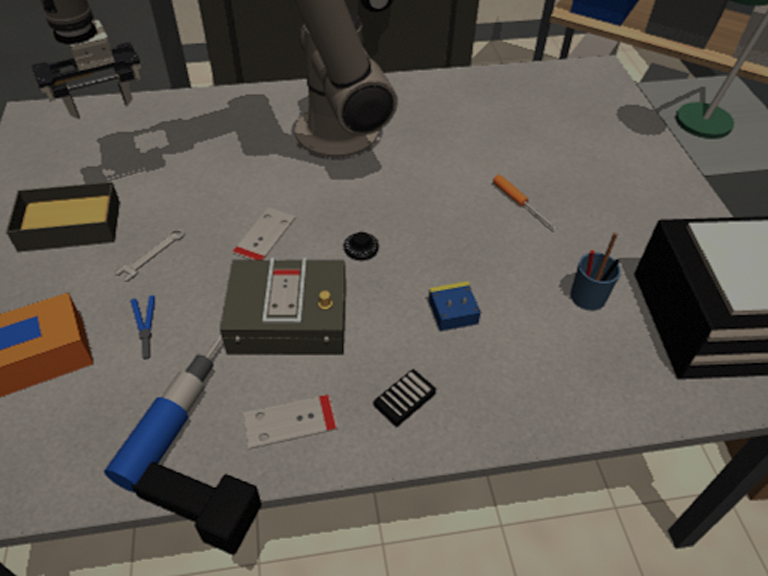

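The top view shows three white plates with a red end, at (447,280) on the box, (445,202) and (460,378) on the bench. The one meant is the smallest, in the railed tray at (447,280), with its red end at (445,303) towards the robot. The jig is at (318,277) with its stripe towards the robot.

```bash
cat > h.py <<'E'
from cell import monitor, vision, workorder
import cv2, numpy as np
from scipy.spatial.transform import Rotation as R
def grab(n):
    s=monitor.observe(); c=vision.get_calibration(n); im=vision.read_camera(n)
    if n=="wrist":
        T=np.eye(4); T[:3,:3]=R.from_euler('xyz',s['tool_rot']).as_matrix(); T[:3,3]=s['tool_pos']; T=T@c['mount']
    else: T=c['T']
    return im,c['K'],T
def cast(K,T,uv,z):
    uv=np.atleast_2d(np.asarray(uv,float)); d=np.c_[(uv[:,0]-K[0,2])/K[0,0],-(uv[:,1]-K[1,2])/K[1,1],-np.ones(len(uv))]@T[:3,:3].T
    return T[:3,3]+d*((z-T[2,3])/d[:,2])[:,None]
def blobs(m,mina=20):
    cs,_=cv2.findContours(m.astype(np.uint8),cv2.RETR_EXTERNAL,cv2.CHAIN_APPROX_NONE)
    return sorted([c for c in cs if cv2.contourArea(c)>=mina],key=cv2.contourArea,reverse=True)
def masks(im):
    h=cv2.cvtColor(im,cv2.COLOR_RGB2HSV); H,S,V=[h[...,i].astype(int) for i in range(3)]
    return dict(red=((H<8)|(H>172))&(S>130)&(V>80),yellow=(H>22)&(H<38)&(S>120)&(V>80),blue=(H>100)&(H<125)&(S>130)&(V>40),white=(S<45)&(V>140))
E
python3 - <<'E'
from h import *
im,K,T=grab("top"); m=masks(im)
for n,z in(("red",.0825),("yellow",.035),("blue",.04)):
    for c in blobs(m[n],8)[:9]:
        r=cv2.minAreaRect(c); b=cast(K,T,cv2.boxPoints(r),z)[:,:2]
        print(n,np.round(r[0]),cv2.contourArea(c),'ctr',b.mean(0).round(4),b.round(3).tolist())
cv2.imwrite('pics/crop.png',cv2.resize(im[120:285,250:350,::-1],None,fx=3.6,fy=3.6,interpolation=cv2.INTER_CUBIC))
E
```

```text
red [315. 238.] 53.0 ctr [ 0.4075 -0.2223] [[0.419, -0.192], [0.431, -0.199], [0.396, -0.253], [0.384, -0.245]]
red [280. 137.] 42.0 ctr [ 0.7862 -0.107 ] [[0.817, -0.098], [0.818, -0.111], [0.756, -0.116], [0.754, -0.103]]
red [296. 202.] 21.0 ctr [ 0.5416 -0.1599] [[0.54, -0.135], [0.55, -0.137], [0.543, -0.184], [0.533, -0.183]]
yellow [420. 275.] 1074.5 ctr [ 0.2623 -0.6195] [[0.31, -0.536], [0.311, -0.707], [0.215, -0.703], [0.214, -0.532]]
yellow [212. 193.] 38.0 ctr [0.5871 0.1537] [[0.589, 0.193], [0.596, 0.116], [0.585, 0.115], [0.578, 0.191]]
yellow [278. 177.] 15.5 ctr [ 0.6415 -0.1013] [[0.636, -0.089], [0.653, -0.094], [0.647, -0.114], [0.63, -0.109]]
blue [358. 122.] 519.5 ctr [ 0.852 -0.415] [[0.803, -0.351], [0.932, -0.426], [0.901, -0.479], [0.772, -0.404]]
blue [430. 178.] 355.5 ctr [ 0.6264 -0.6821] [[0.632, -0.618], [0.668, -0.735], [0.621, -0.746], [0.585, -0.63]]
blue [212. 182.] 290.0 ctr [0.627  0.1543] [[0.657, 0.195], [0.661, 0.117], [0.597, 0.114], [0.593, 0.191]]
blue [368. 202.] 74.0 ctr [ 0.5382 -0.4379] [[0.497, -0.417], [0.581, -0.421], [0.58, -0.459], [0.496, -0.455]]
```

View pics/crop.png

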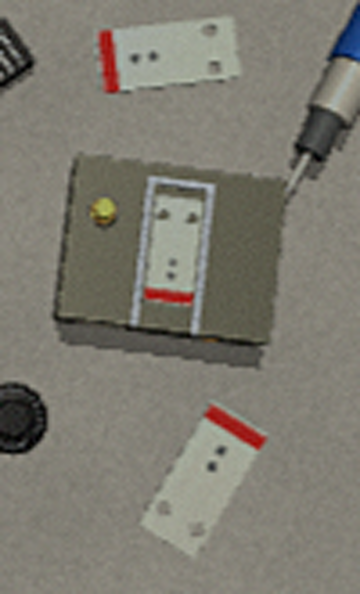

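The crop shows the plate in the tray at crop (172,250), clearly the smallest of the three. It is the only one between rails, with its red band at (168,295). Moving above it to look closely.

{"method": "move_arm", "body": {"rows": [[32,28,4,-0.036,1],[32,28,4,-0.036,1],[32,28,4,-0.036,1],[32,28,4,-0.036,1],[32,28,4,-0.036,1],[32,28,4,-0.036,1],[32,28,4,-0.036,1],[32,28,4,-0.036,1],[32,28,4,-0.036,1],[32,28,4,-0.036,1],[32,28,4,-0.036,1],[32,28,4,-0.036,1]], "newtons": 10}}

```text
time: 1.35
tool_pos: [0.5536, -0.1597, 0.2746]
tool_rot: [-3.142, 0.001, -0.107]
contact_force: [1.1, -0.7, 0.2]
opening: 0.0018
grip_force: 0.0
```

{"method": "move_arm", "body": {"rows": [[0,0,0,0,1],[0,0,0,0,1],[0,0,0,0,1]]}}

```text
time: 1.65
tool_pos: [0.5519, -0.1617, 0.2744]
tool_rot: [3.141, 0.001, -0.106]
contact_force: [0.1, 0.1, 0.7]
opening: 0.0006
grip_force: 0.0
```

```bash
python3 - <<'E'
from h import *
im,K,T=grab("wrist"); np.savez('w1.npz',im=im,K=K,T=T)
cv2.imwrite('pics/w1.png',cv2.resize(im[:,:,::-1],(768,576),interpolation=cv2.INTER_CUBIC))
m=masks(im); print(T.round(3).tolist())
for n,z in(("red",.0825),("white",.0825)):
    for c in blobs(m[n],60)[:5]:
        r=cv2.minAreaRect(c); b=cast(K,T,cv2.boxPoints(r),z)[:,:2]
        print(n,np.round(r[0]),cv2.contourArea(c),'ctr',b.mean(0).round(4),b.round(4).tolist())
E
```

```text
[[-0.105, 0.962, 0.25, 0.619], [-0.994, -0.102, -0.026, -0.168], [0.001, -0.252, 0.968, 0.434], [0.0, 0.0, 0.0, 1.0]]
red [256. 185.] 316.5 ctr [ 0.5406 -0.1588] [[0.539, -0.1333], [0.5499, -0.1351], [0.5424, -0.1842], [0.5314, -0.1827]]
white [256. 123.] 81533.0 ctr [ 0.5998 -0.1642] [[0.766, 0.0867], [0.7101, -0.4447], [0.4271, -0.475], [0.4959, 0.1761]]
white [258. 138.] 3551.0 ctr [ 0.5953 -0.167 ] [[0.5519, -0.1327], [0.6468, -0.1494], [0.6391, -0.1996], [0.5434, -0.1865]]
white [431. 289.] 2882.0 ctr [ 0.3741 -0.3756] [[0.4039, -0.3013], [0.3884, -0.448], [0.3441, -0.4519], [0.3601, -0.3011]]
white [ 85. 289.] 2645.0 ctr [0.4231 0.0842] [[0.4504, 0.152], [0.4376, 0.0064], [0.3957, 0.0145], [0.4087, 0.164]]
white [258. 146.] 1569.0 ctr [ 0.583  -0.1647] [[0.5099, -0.1149], [0.6665, -0.1417], [0.6568, -0.2104], [0.4987, -0.1919]]
```

View pics/w1.png

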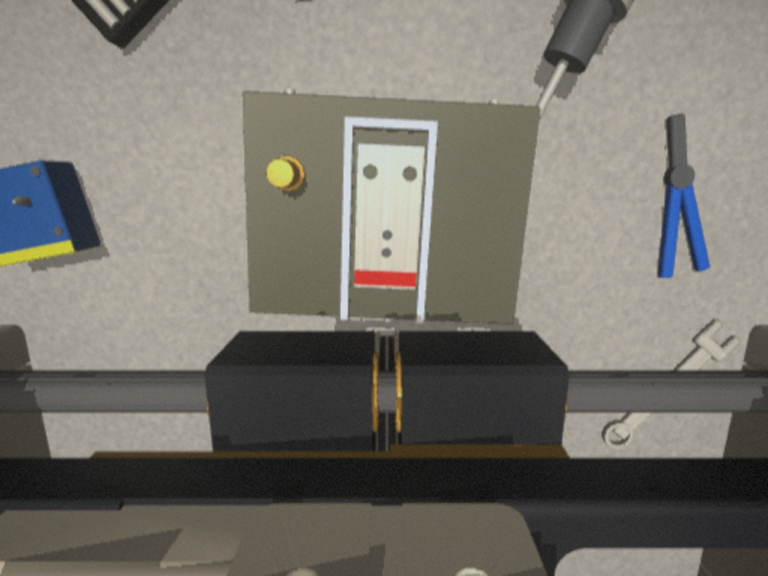

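The wrist view shows the template at (388,215), red edge at (386,287) and two big holes at (370,171) and (410,173). The box's top corners are about (250,311), (516,325), (538,107) and (243,91).

```bash
python3 - <<'E'
from h import *
d=np.load('w1.npz'); K,T=d['K'],d['T']
p=cast(K,T,(np.array([[250,311],[516,325],[538,107],[243,91]])+.5)/1.5-.5,.08)[:,:2]
print(p.round(4)); fm=(p[0]+p[1])/2; bm=(p[2]+p[3])/2
a=p[0]-p[1]; print('front mid',fm,'len',np.linalg.norm(a),'yaw',np.arctan2(-a[0],a[1]),'axis',np.arctan2(*(bm-fm)[::-1]),np.linalg.norm(bm-fm))
# rails outer: ends at z .086
q=cast(K,T,(np.array([[345,318],[349,120],[421,318],[433,124]])+.5)/1.5-.5,.086)[:,:2]
for i in(0,2): e=q[i+1]-q[i]; print('rail yaw',np.arctan2(e[1],e[0]),q[i])
E
```

```text
[[ 0.524  -0.0444]
 [ 0.4886 -0.2638]
 [ 0.6575 -0.2855]
 [ 0.6912 -0.07  ]]
front mid [ 0.50630575 -0.15410637] len 0.2221782553692347 yaw -0.1603767305978609 axis -0.13958331580346037 0.1696729450881658
rail yaw -0.1476602865993553 [ 0.51156964 -0.12289325]
rail yaw -0.14446809301546082 [ 0.50502439 -0.18486301]
```

{"method": "move_arm", "body": {"rows": [[15,-2,-20,-0.015,1],[15,-2,-30,-0.015,1],[15,-2,-30,-0.015,1],[0,0,-30,0,1],[0,0,-30,0,1],[0,0,-20,0,1],[0,0,-10,0,1],[0,0,0,0,1],[0,0,0,0,1],[0,0,0,0,1]]}}

```text
time: 2.7
tool_pos: [0.5983, -0.1678, 0.1064]
tool_rot: [3.141, -0.003, -0.151]
contact_force: [0.2, -0.5, -0.4]
opening: 0.0005
grip_force: 0.0
```

{"method": "move_arm", "body": {"rows": [[0,0,-4,0,1],[0,0,-4,0,1],[0,0,-4,0,1],[0,0,-2,0,1],[0,0,-1,0,1],[0,0,-0.6,0,1],[0,0,-0.6,0,1],[0,0,-0.6,0,1],[0,0,-0.6,0,1],[0,0,-0.6,0,1],[0,0,-0.6,0,1],[0,0,-0.6,0,1]]}}

```text
time: 3.9
tool_pos: [0.5976, -0.1673, 0.0855]
tool_rot: [3.141, -0.0, -0.15]
contact_force: [0.4, -0.7, 0.4]
opening: 0.0003
grip_force: 0.0
```

{"method": "move_arm", "body": {"rows": [[0,0,-0.5,0,1],[0,0,-0.5,0,1],[0,0,0,0,1]]}}

```text
time: 4.2
tool_pos: [0.5975, -0.1672, 0.0844]
tool_rot: [3.142, 0.0, -0.15]
contact_force: [-0.2, -0.3, 0.2]
opening: 0.0004
grip_force: 0.0
```

{"method": "move_arm", "body": {"rows": [[0,0,-0.4,0,1],[0,0,-0.4,0,1],[0,0,-0.4,0,1],[0,0,0,0,1]]}}

```text
time: 4.6
tool_pos: [0.5975, -0.1672, 0.0833]
tool_rot: [3.142, 0.0, -0.15]
contact_force: [0.2, -0.7, 0.7]
opening: 0.0007
grip_force: 0.0
```

{"method": "move_arm", "body": {"rows": [[0,0,-0.4,0,1],[0,0,-0.4,0,1],[0,0,0,0,1]]}}

```text
time: 4.9
tool_pos: [0.5976, -0.1672, 0.0828]
tool_rot: [3.141, -0.0, -0.15]
contact_force: [-0.1, 0.5, 2.3]
opening: 0.0007
grip_force: 1.2
```

{"method": "move_arm", "body": {"rows": [[0,0,-0.4,0,1],[0,0,-0.3,0,1],[0,0,0,0,1]]}}

```text
time: 5.2
tool_pos: [0.5979, -0.1674, 0.0828]
tool_rot: [3.141, -0.001, -0.15]
contact_force: [-0.7, 1.1, 6.5]
opening: 0.0006
grip_force: 3.2
```

{"method": "move_arm", "body": {"rows": [[-1,0.15,0,0,1],[-2,0.3,0,0,1],[-3,0.45,0,0,1],[-3,0.45,0,0,1],[-3,0.45,0,0,1],[-3,0.45,0,0,1],[-3,0.45,0,0,1],[-2,0.3,0,0,1],[0,0,0,0,1]]}}

```text
time: 6.1
tool_pos: [0.5781, -0.1645, 0.0828]
tool_rot: [3.141, -0.002, -0.15]
contact_force: [-0.9, 0.1, 6.6]
opening: 0.0007
grip_force: 3.2
```

```bash
python3 - <<'E'
from h import *
im,K,T=grab("top"); m=masks(im)
for c in blobs(m['red'],8)[:5]:
    r=cv2.minAreaRect(c); b=cast(K,T,cv2.boxPoints(r),.0825)[:,:2]
    print(np.round(r[0]),b.mean(0).round(4),b.round(4).tolist())
E
```

```text
[280. 137.] [ 0.7862 -0.107 ] [[0.8165, -0.0977], [0.8179, -0.1107], [0.7558, -0.1162], [0.7544, -0.1033]]
```

{"method": "move_arm", "body": {"rows": [[-2,0.3,0,0,1],[-3.5,0.5,0,0,1],[-3.5,0.5,0,0,1],[-3.5,0.5,0,0,1],[-3.5,0.5,0,0,1],[-3.5,0.5,0,0,1],[-3.5,0.5,0,0,1],[-3.5,0.5,0,0,1],[-3.5,0.5,0,0,1],[-2,0.3,0,0,1],[0,0,0,0,1]]}}

```text
time: 7.25
tool_pos: [0.5461, -0.16, 0.0828]
tool_rot: [3.141, -0.002, -0.15]
contact_force: [0.2, 0.5, 6.8]
opening: 0.0004
grip_force: 3.4
```

```bash
python3 - <<'E'
from h import *
im,K,T=grab("scene"); m=masks(im)
for c in blobs(m['red'],8)[:5]:
    r=cv2.minAreaRect(c); b=cast(K,T,cv2.boxPoints(r),.0825)[:,:2]
    print(np.round(r[0]),b.mean(0).round(4),b.round(4).tolist())
E
```

```text
[218. 275.] [ 0.8528 -0.1158] [[0.8225, -0.1262], [0.8205, -0.112], [0.8832, -0.1057], [0.8849, -0.1194]]
```

{"method": "move_arm", "body": {"rows": [[-2,0.3,0,0,1],[-3.5,0.5,0,0,1],[-3.5,0.5,0,0,1],[-3.5,0.5,0,0,1],[-2,0.3,0,0,1],[0,0,0,0,1],[0,0,0,0,1],[0,0,0,0,1],[0,0,2,0,1],[0,0,5,0,1],[0,0,10,0,1],[0,0,10,0,1]]}}

```text
time: 8.5
tool_pos: [0.5309, -0.1575, 0.1095]
tool_rot: [-3.142, 0.0, -0.15]
contact_force: [1.1, 0.0, -0.6]
opening: 0.0006
grip_force: 0.0
```

{"method": "move_arm", "body": {"rows": [[-4,0,30,0,1],[-6,0,30,0,1],[-10,0,40,0,1],[-10,0,40,0,1],[-10,0,10,0,1],[-5,0,0,0,1],[0,0,0,0,1],[0,0,0,0,1],[0,0,0,0,1]]}}

```text
time: 9.4
tool_pos: [0.4858, -0.1573, 0.2574]
tool_rot: [-3.141, 0.003, -0.15]
contact_force: [-0.4, -0.4, 0.5]
opening: 0.0002
grip_force: 0.0
```

```bash
python3 - <<'E'
from h import *
im,K,T=grab("wrist"); np.savez('w2.npz',im=im,K=K,T=T)
cv2.imwrite('pics/w2.png',cv2.resize(im[:,:,::-1],(768,576),interpolation=cv2.INTER_CUBIC))
m=masks(im)
for n,z in(("red",.0825),("white",.0825)):
    for c in blobs(m[n],60)[:4]:
        r=cv2.minAreaRect(c); b=cast(K,T,cv2.boxPoints(r),z)[:,:2]
        print(n,np.round(r[0]),'ctr',b.mean(0).round(4),b.round(4).tolist())
im,K,T=grab("top"); m=masks(im)
for c in blobs(m['red'],8)[:5]:
    r=cv2.minAreaRect(c); b=cast(K,T,cv2.boxPoints(r),.0825)[:,:2]
    print('top',np.round(r[0]),b.mean(0).round(4),b.round(4).tolist())
E
```

```text
red [319. 214.] ctr [ 0.4322 -0.2231] [[0.442, -0.1965], [0.4533, -0.2031], [0.4226, -0.2496], [0.4109, -0.2433]]
red [253. 189.] ctr [ 0.4745 -0.1498] [[0.4828, -0.1265], [0.4756, -0.1745], [0.4661, -0.1732], [0.4734, -0.1249]]
white [255. 123.] ctr [ 0.5342 -0.1617] [[0.4498, 0.1664], [0.703, 0.0695], [0.6272, -0.4329], [0.3569, -0.45]]
white [430. 290.] ctr [ 0.3108 -0.3527] [[0.3422, -0.284], [0.3215, -0.4215], [0.2792, -0.4234], [0.3005, -0.2819]]
white [ 84. 290.] ctr [0.3763 0.0822] [[0.4068, 0.1448], [0.386, 0.0072], [0.3456, 0.0175], [0.3669, 0.159]]
white [418. 374.] ctr [ 0.1794 -0.3359] [[0.2039, -0.2703], [0.1841, -0.4018], [0.1548, -0.4026], [0.1749, -0.2687]]
top [315. 238.] [ 0.4072 -0.2228] [[0.4188, -0.1926], [0.4304, -0.2004], [0.3956, -0.2531], [0.3841, -0.2452]]
top [280. 137.] [ 0.7862 -0.107 ] [[0.8165, -0.0977], [0.8179, -0.1107], [0.7558, -0.1162], [0.7544, -0.1033]]
```

View pics/w2.png

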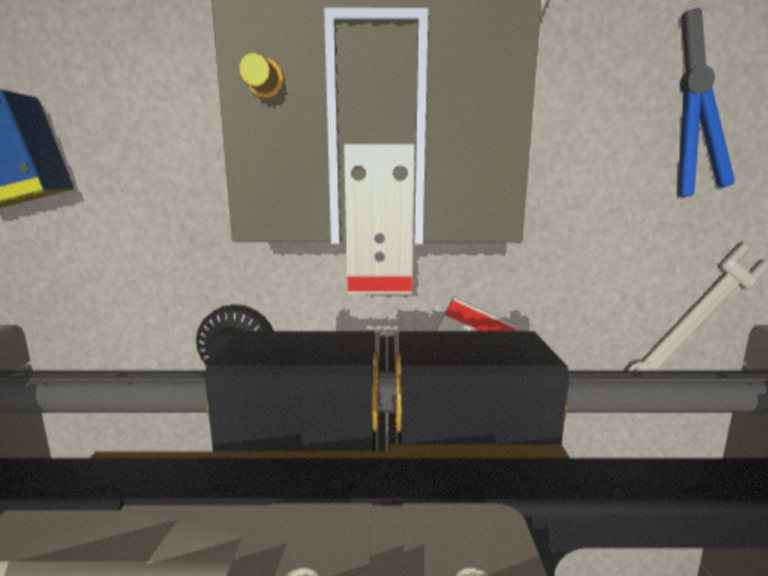

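The template overhangs about 37 mm and lies flat: red edge at (380,291), box front edge at row 241. Nothing else has moved. Next I pinch the overhang about 19 mm from the red edge.

{"method": "move_arm", "body": {"rows": [[1,2,0,0,-1],[1.5,3,-10,0,-1],[0,0,-25,0,-1],[0,0,-30,0,-1],[0,0,-30,0,-1],[0,0,-30,0,-1],[0,0,-20,0,-1],[0,0,-15,0,-1],[0,0,0,0,-1],[0,0,0,0,-1]]}}

```text
time: 10.5
tool_pos: [0.4886, -0.1523, 0.0987]
tool_rot: [-3.141, 0.001, -0.15]
contact_force: [0.1, -0.0, 0.6]
opening: 0.0756
grip_force: 0.0
```

{"method": "move_arm", "body": {"rows": [[0,0,-8,0,-1],[0,0,-10,0,-1],[0,0,-10,0,-1],[0,0,-6,0,-1],[0,0,-2.5,0,-1],[0,0,0,0,-1],[0,0,0,0,-1]]}}

```text
time: 11.2
tool_pos: [0.4887, -0.1526, 0.0625]
tool_rot: [3.141, -0.0, -0.15]
contact_force: [0.4, 0.3, 0.2]
opening: 0.0922
grip_force: 0.0
```

{"method": "move_arm", "body": {"rows": [[0,0,0,0,-0.2],[0,0,0,0,0],[0,0,0,0,1],[0,0,0,0,1],[0,0,0,0,1],[0,0,0,0,1],[0,0,0,0,1],[0,0,0,0,1]], "newtons": 8}}

```text
time: 12.0
tool_pos: [0.4886, -0.1525, 0.0624]
tool_rot: [3.141, 0.0, -0.15]
contact_force: [0.3, -1.0, 0.2]
opening: 0.0498
grip_force: 8.0
```

Pinched at 49.8 mm. Firm the grip, then lift slowly.

{"method": "move_arm", "body": {"rows": [[0,0,0,0,1],[0,0,0,0,1],[0,0,0,0,1],[0,0,0.5,0,1],[0,0,1,0,1],[0,0,2,0,1],[0,0,4,0,1],[0,0,6,0,1],[0,0,8,0,1],[0,0,8,0,1],[0,0,8,0,1],[0,0,8,0,1]], "newtons": 45}}

```text
time: 13.2
tool_pos: [0.4887, -0.1525, 0.1088]
tool_rot: [3.141, -0.0, -0.15]
contact_force: [0.2, -1.0, -1.4]
opening: 0.0482
grip_force: 45.0
```

{"method": "move_arm", "body": {"rows": [[0,0,15,0,1],[0,0,20,0,1],[0,0,20,0,1],[0,0,15,0,1],[0,0,5,0,1],[0,0,0,0,1],[0,0,0,0,1]]}}

```text
time: 13.9
tool_pos: [0.4881, -0.1523, 0.1822]
tool_rot: [-3.141, 0.001, -0.15]
contact_force: [-0.3, 0.2, -1.0]
opening: 0.0481
grip_force: 45.0
```

```bash
python3 - <<'E'
from h import *
im,K,T=grab("wrist"); np.savez('w3.npz',im=im,K=K,T=T)
cv2.imwrite('pics/w3.png',cv2.resize(im[:,:,::-1],(768,576),interpolation=cv2.INTER_CUBIC))
im,K,T=grab("top"); m=masks(im); s=monitor.observe(); print(s['tool_pos'],s['opening'],s['grip_force'],s['contact_force'])
for n,z in(("yellow",.035),("blue",.04)):
    c=[c for c in blobs(m[n],20) if abs(cv2.minAreaRect(c)[0][0]-212)<15]
    for c in c:
        r=cv2.minAreaRect(c); b=cast(K,T,cv2.boxPoints(r),z)[:,:2]
        print('top',n,b.mean(0).round(4),b.round(4).tolist())
E
```

```text
[ 0.48806091 -0.15228213  0.18192254] 0.0481462847609067 44.9962592124939 [-0.35216444  0.61777343 -1.72334525]
top yellow [0.5871 0.1537] [[0.5892, 0.1926], [0.596, 0.1159], [0.585, 0.1149], [0.5782, 0.1915]]
top blue [0.6271 0.1545] [[0.657, 0.1962], [0.6625, 0.1177], [0.5972, 0.1129], [0.5919, 0.1911]]
```

View pics/w3.png

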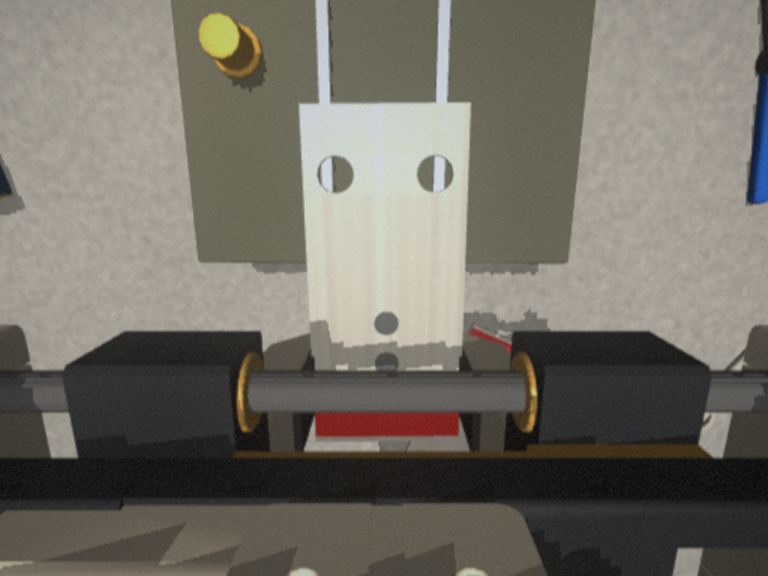

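Template held, no visible droop: holes at (335,174) and (435,173), far edge at row 103. Carrying it high towards the jig, held back so that the pins stay visible beyond the plate.

{"method": "move_arm", "body": {"rows": [[0,10,0,0,1],[1,24,0,0.02,1],[2,28,0,0.02,1],[2,28,0,0.02,1],[2,30,0,0.02,1],[2,30,0,0.03,1],[2,30,0,0.03,1],[2,30,0,0.02,1],[2,30,0,0.02,1],[1,28,0,0.02,1],[1,18,0,0.02,1],[0,10,0,0.01,1]]}}

```text
time: 15.2
tool_pos: [0.5049, 0.1455, 0.1824]
tool_rot: [-3.141, 0.001, 0.082]
contact_force: [0.0, -0.2, -0.6]
opening: 0.048
grip_force: 45.0
```

{"method": "move_arm", "body": {"rows": [[0,0,-10,0,1],[0,0,-10,0,1],[0,0,-5,0,1],[0,0,0,0,1],[0,0,0,0,1],[0,0,0,0,1],[0,0,0,0,1]]}}

```text
time: 15.9
tool_pos: [0.5058, 0.1433, 0.1582]
tool_rot: [3.142, -0.001, 0.079]
contact_force: [-0.6, -0.3, -0.7]
opening: 0.0482
grip_force: 45.0
```

```bash
python3 - <<'E'
from h import *
im,K,T=grab("wrist"); np.savez('w4.npz',im=im,K=K,T=T); s=monitor.observe(); print(s['tool_pos'],s['tool_rot'])
cv2.imwrite('pics/w4.png',cv2.resize(im[0:240,66:446,::-1],None,fx=2.1,fy=2.1,interpolation=cv2.INTER_CUBIC))
E
```

```text
[0.50575707 0.14334051 0.1581745 ] [ 3.14149180e+00 -6.68236317e-04  7.95766023e-02]
```

View pics/w4.png

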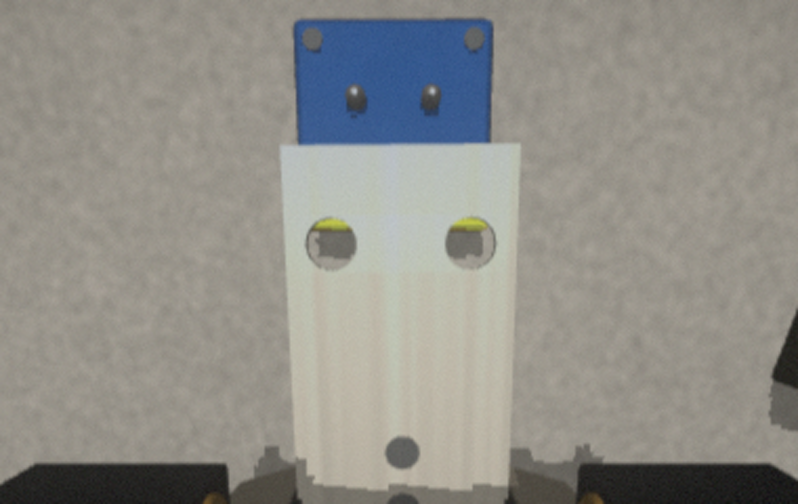

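The jig is at crop (393,80) with pins at (356,98) and (431,97). The template's holes are at (331,243) and (470,242), its far edge at row 145.

```bash
cat > fit.py <<'E'
from h import *
def circ(im,uv,r=16,t=25):
    # hole: pixels unlike the plate inside window
    u,v=map(int,uv); w=im[v-r:v+r+1,u-r:u+r+1].astype(int); ref=np.median(np.r_[w[0],w[-1],w[:,0],w[:,-1]],axis=0)
    m=(np.abs(w-ref).max(2)>t); m=cv2.morphologyEx(m.astype(np.uint8),cv2.MORPH_CLOSE,np.ones((3,3),np.uint8))
    c=blobs(m,20)[0]; h=cv2.convexHull(c); e=cv2.fitEllipse(h); return np.array(e[0])+[u-r,v-r],e[1]
E
python3 - <<'E'
from fit import *
d=np.load('w4.npz'); im,K,T=d['im'],d['K'],d['T']
f=lambda x,y:(np.array([x,y])+.5)/2.1-.5+[66,0]
# undo to tool-x/y frame
tp=np.array([.50576,.14334,.15817]); yaw=.0796; Rz=np.array([[np.cos(yaw),np.sin(yaw)],[-np.sin(yaw),np.cos(yaw)]])
H=[]
for p in((331,243),(470,242)):
    c,a=circ(im,f(*p)); H.append(c); print('hole px',c,a)
H=np.array(H)
for z in(.019,.016,.022):
    q=cast(K,T,H,tp[2]+z)[:,:2]; print('z',z,'hole spacing',np.linalg.norm(q[0]-q[1]),'rel TCP',((q-tp[:2])@Rz.T*1e3).round(2).tolist())
e=np.array([f(282,146),f(520,145)]); q=cast(K,T,e,tp[2]+.0205)[:,:2]; print('far edge',np.linalg.norm(q[0]-q[1]),((q-tp[:2])@Rz.T*1e3).round(1).tolist())
# jig
m=masks(im)['blue']; m[150:]=0
c=[c for c in blobs(m,300)][0]; h=cv2.convexHull(c).reshape(-1,2)
print('hull x',h[:,0].min(),h[:,0].max(),h[:,1].min())
J=np.array([f(295,20),f(493,20)]); qj=cast(K,T,J,.04)[:,:2]; print('jig back corners',qj.round(4),np.linalg.norm(qj[0]-qj[1]),'yaw',np.arctan2(-(qj[0]-qj[1])[0],(qj[0]-qj[1])[1]))
g=im[:,:,2].astype(int)
for p in((356,98),(431,97)):
    u,v=f(*p).astype(int); w=g[v-11:v+13,u-9:u+10]; mm=(w<85)
    hsv=cv2.cvtColor(im[v-11:v+13,u-9:u+10],cv2.COLOR_RGB2HSV); mm=hsv[...,1]<120
    b=blobs(mm,8)[0].reshape(-1,2)+[u-9,v-11]; mn,mx=b.min(0),b.max(0); uc=b[:,0].mean()
    print('pin px',mn,mx)
    foot=cast(K,T,[uc,mx[1]-3.0],.04)[0,:2]; mid=cast(K,T,[uc,(mx[1]+mn[1])/2],.047)[0,:2]; tip=cast(K,T,[uc,mn[1]+1],.054)[0,:2]
    print('foot',foot.round(4),'mid',mid.round(4),'tip',tip.round(4))
E
```

```text
hole px [223.05065536 115.62994194] (24.530160903930664, 25.437917709350586)
hole px [289.75937271 115.19979095] (24.472639083862305, 25.181608200073242)
z 0.019 hole spacing 0.030621224879323547 rel TCP [[68.9, 16.16], [69.11, -14.46]]
z 0.016 hole spacing 0.03127214051055719 rel TCP [[68.93, 16.5], [69.13, -14.78]]
z 0.022 hole spacing 0.02997030924808992 rel TCP [[68.88, 15.83], [69.08, -14.14]]
far edge 0.049599939827793066 [[88.5, 25.5], [88.7, -24.1]]
hull x 207 299 10
jig back corners [[0.6575 0.1986]
 [0.6638 0.1203]] 0.07856590904052978 yaw 0.08002962943490416
pin px [230  40] [240  52]
foot [0.6291 0.173 ] mid [0.63   0.1725] tip [0.6323 0.1722]
pin px [266  40] [275  52]
foot [0.6316 0.1424] mid [0.6324 0.1427] tip [0.6346 0.1432]
```

{"method": "move_arm", "body": {"rows": [[5,0.6,-5,0,1],[10,1.4,-10,0,1],[10,1.4,-15,0,1],[10,1.4,-15,0,1],[10,1.4,-15,0,1],[7,0.9,-15,0,1],[4.5,0.5,-13,0,1],[0,0,-7,0,1],[0,0,-3,0,1],[0,0,0,0,1],[0,0,0,0,1],[0,0,0,0,1]]}}

```text
time: 17.15
tool_pos: [0.5624, 0.1511, 0.0606]
tool_rot: [3.142, -0.001, 0.08]
contact_force: [-0.5, -0.4, -0.9]
opening: 0.0483
grip_force: 45.0
```

```bash
python3 - <<'E'
from fit import *
im,K,T=grab("wrist"); np.savez('w5.npz',im=im,K=K,T=T); s=monitor.observe(); print(s['tool_pos'],s['tool_rot'],T[:3,3])
cv2.imwrite('pics/w5.png',cv2.resize(im[60:180,176:336,::-1],None,fx=5,fy=5,interpolation=cv2.INTER_CUBIC))
E
```

```text
[0.56234424 0.15113355 0.06057925] [ 3.14153738e+00 -1.28329946e-03  7.98473605e-02] [0.62968177 0.15700058 0.22076597]
```

View pics/w5.png

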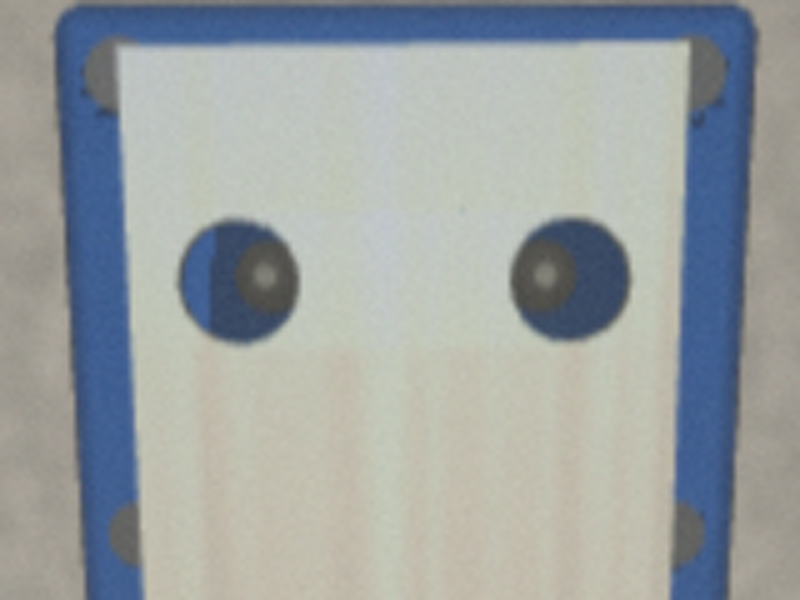

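The pin tips show through the holes: tips at crop (265,274) and (544,272), holes at (239,281) and (571,279).

```bash
python3 - <<'E'
from fit import *
d=np.load('w5.npz'); im,K,T=d['im'],d['K'],d['T']
f=lambda p:(np.array(p)+.5)/5-.5+[176,60]
pins=cast(K,T,f([(265,274),(544,272)]),.054)[:,:2]; 
for z in(.0795,.081,.0825):
    h=cast(K,T,f([(239,281),(571,279)]),z)[:,:2]
    print(z,np.linalg.norm(h[0]-h[1]),np.linalg.norm(pins[0]-pins[1]),'mm',((pins-h)*1e3).round(2).tolist(),'mean',((pins-h).mean(0)*1e3).round(2))
E
```

```text
0.0795 0.03051355100766587 0.030237064222164597 mm [[0.95, 0.05], [0.96, 0.33]] mean [0.95 0.19]
0.081 0.030189549926051013 0.030237064222164597 mm [[0.95, 0.22], [0.99, 0.18]] mean [0.97 0.2 ]
0.0825 0.029865548844436186 0.030237064222164597 mm [[0.95, 0.39], [1.01, 0.02]] mean [0.98 0.2 ]
```

{"method": "move_arm", "body": {"rows": [[0.5,0.1,0,0,1],[0.5,0.1,-2,0,1],[0,0,-5,0,1],[0,0,-6,0,1],[0,0,-5,0,1],[0,0,-3,0,1],[0,0,-1.5,0,1],[0,0,0,0,1],[0,0,0,0,1],[0,0,0,0,1]]}}

```text
time: 18.2
tool_pos: [0.5632, 0.1513, 0.0376]
tool_rot: [3.142, -0.001, 0.08]
contact_force: [-0.1, -0.2, -0.9]
opening: 0.048
grip_force: 45.0
```

```bash
python3 - <<'E'
from fit import *
im,K,T=grab("wrist"); np.savez('w6.npz',im=im,K=K,T=T); s=monitor.observe(); print(s['tool_pos'],s['tool_rot'],T[:3,3])
cv2.imwrite('pics/w6.png',cv2.resize(im[60:180,176:336,::-1],None,fx=5,fy=5,interpolation=cv2.INTER_CUBIC))
E
```

```text
[0.56322127 0.15130531 0.03758482] [ 3.14152712e+00 -4.62651781e-04  7.97924487e-02] [0.63069711 0.15718363 0.19766898]
```

View pics/w6.png

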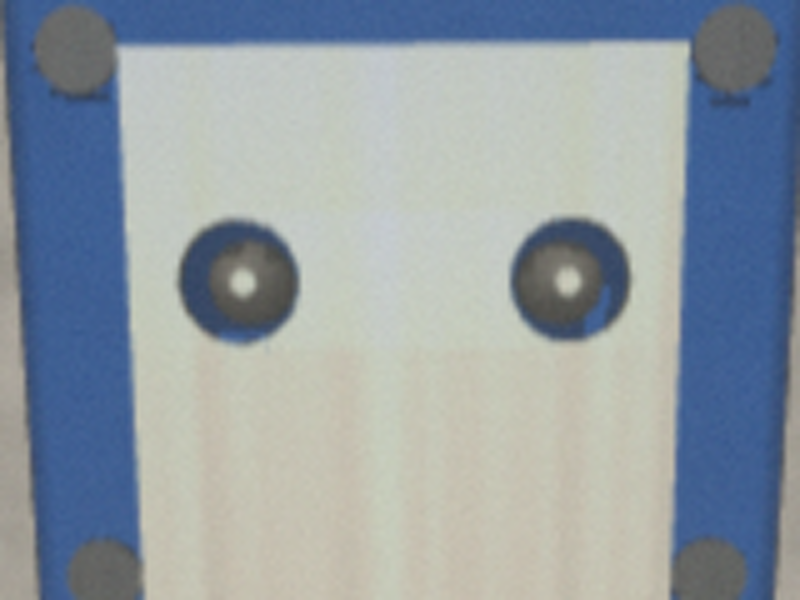

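Pin tips are centred in both holes, within 1 mm: (243,282) and (568,281). Lowering slowly.

{"method": "move_arm", "body": {"rows": [[0,0,-0.8,0,1],[0,0,-1,0,1],[0,0,-1,0,1],[0,0,-1,0,1],[0,0,-1,0,1],[0,0,-1,0,1],[0,0,-1,0,1],[0,0,-1,0,1],[0,0,-1,0,1],[0,0,-1,0,1],[0,0,-1,0,1],[0,0,0,0,1]]}}

```text
time: 19.45
tool_pos: [0.5629, 0.1513, 0.0264]
tool_rot: [3.142, 0.0, 0.08]
contact_force: [0.4, -0.4, -0.9]
opening: 0.0483
grip_force: 45.0
```

{"method": "move_arm", "body": {"rows": [[0,0,-0.6,0,1],[0,0,-0.6,0,1],[0,0,-0.6,0,1],[0,0,-0.6,0,1],[0,0,0,0,1],[0,0,0,0,1]]}}

```text
time: 20.05
tool_pos: [0.563, 0.1513, 0.0241]
tool_rot: [3.142, 0.0, 0.08]
contact_force: [-0.5, -0.3, -1.5]
opening: 0.0482
grip_force: 45.0
```

{"method": "move_arm", "body": {"rows": [[0,0,-0.5,0,1],[0,0,-0.5,0,1],[0,0,-0.5,0,1],[0,0,-0.5,0,1],[0,0,0,0,1]]}}

```text
time: 20.55
tool_pos: [0.5631, 0.1513, 0.0223]
tool_rot: [3.141, -0.0, 0.08]
contact_force: [-0.6, -0.6, 1.1]
opening: 0.0481
grip_force: 45.0
```

{"method": "move_arm", "body": {"rows": [[0,0,-0.3,0,1],[0,0,-0.3,0,1],[0,0,0,0,1]]}}

```text
time: 20.85
tool_pos: [0.5631, 0.1513, 0.0219]
tool_rot: [3.142, -0.0, 0.08]
contact_force: [-2.7, -0.6, 3.8]
opening: 0.0482
grip_force: 45.0
```

{"method": "move_arm", "body": {"rows": [[0,0,-0.3,0,1],[0,0,0,0,1]]}}

```text
time: 21.05
tool_pos: [0.5631, 0.1513, 0.0216]
tool_rot: [3.141, -0.0, 0.08]
contact_force: [-2.6, -0.6, 5.6]
opening: 0.0481
grip_force: 45.0
```

Contact with the jig's top is at about the expected height. Easing the grip, then opening.

{"method": "move_arm", "body": {"rows": [[0,0,0,0,1],[0,0,0,0,1],[0,0,0,0,1]], "newtons": 4}}

```text
time: 21.35
tool_pos: [0.5632, 0.1513, 0.0211]
tool_rot: [3.142, -0.0, 0.08]
contact_force: [-1.0, -0.8, 1.7]
opening: 0.0496
grip_force: 4.0
```

{"method": "move_arm", "body": {"rows": [[0,0,0,0,-0.2],[0,0,0,0,-0.4],[0,0,0,0,-1],[0,0,0,0,-1],[0,0,0,0,-1],[0,0,0,0,-1],[0,0,0,0,-1],[0,0,0,0,-1]]}}

```text
time: 22.15
tool_pos: [0.5631, 0.1513, 0.0213]
tool_rot: [3.141, -0.0, 0.08]
contact_force: [-1.2, -0.3, -0.6]
opening: 0.0918
grip_force: 0.0
```

{"method": "move_arm", "body": {"rows": [[0,0,2,0,-1],[0,0,6,0,-1],[0,0,12,0,-1],[0,0,20,0,-1],[0,0,30,0,-1],[0,0,30,0,-1],[0,0,10,0,-1],[0,0,0,0,-1],[0,0,0,0,-1]]}}

```text
time: 23.05
tool_pos: [0.5625, 0.1512, 0.1306]
tool_rot: [3.141, 0.001, 0.08]
contact_force: [0.0, 0.2, -0.6]
opening: 0.092
grip_force: 0.0
```

```bash
python3 - <<'E'
from fit import *
im,K,T=grab("wrist"); s=monitor.observe(); print(s['tool_pos'],s['contact_force'],s['opening'])
cv2.imwrite('pics/w7.png',cv2.resize(im[60:260,140:380,::-1],None,fx=3,fy=3,interpolation=cv2.INTER_CUBIC))
E
```

```text
[0.5621986  0.15115241 0.13001497] [ 0.25475822 -0.52386928 -1.30034514] 0.09180661942301196
```

View pics/w7.png

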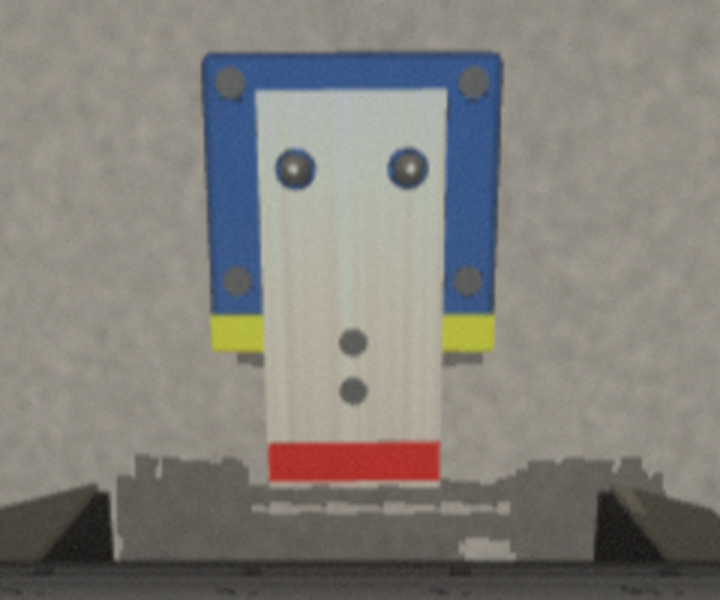

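The template is seated: pins at (295,169) and (408,167) are centred in the holes, the red end is out over the stripe, and the gripper is clear.

```bash
python3 -c "
from cell import workorder
print(workorder.hand_in())"
```

```text
the job is handed in; nothing more can be done
None
```

The template is seated on both jig pins with its red end out over the yellow stripe, released with the gripper clear, and the job is handed in at about 23 s of the 64 s allowed; the hand-in returned no verdict.

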